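# Hob off, then swap kettle and pot onto their right hotplates

### The arm

A 7-joint arm with a two-finger parallel gripper is mounted at the origin on the work surface. World frame = base frame: x ahead of the robot, y to its left, z up, the work surface at z = 0. Lengths are in m, angles in rad, forces in N, time in s.
With the tool pointing down it reaches from about 0.35 to 0.9 m from the base axis. Payload 19.9 kg.
Tool frame: the origin (TCP) lies at the very end of the fingers, on their centre line; the grasp point (between the pads) lies 19 mm behind it; z points along the fingers, y is the line along which they close (so a half turn about z gives the same grasp; the last joint's range is limited). The gripper opens to 85 mm and grips with 20 to 120 N. Pads are 22 mm wide; open, the fingers measure 114 mm over their backs; the gripper's body (76 mm by 85 mm) begins 54 mm behind the grasp point. The pads swing forward as they close: fully open they stand 13 mm farther back than shut.
Start: joints at [-1.343, 0.417, -0.01, 1.614, 0.005, 1.111, -0.053], TCP at [0.166, 0.603, 0.231] pointing down, gripper open.
Joint ranges: [-2.81, 2.81], [-0.39, 2.02], [-1.27, 1.25], [0.06, 2.57], [-1.19, 4.33], [0.19, 2], [-2.82, 2.82]. Speed limits (rad/s): [1.89, 1.89, 2.39, 2.39, 3.01, 3.01, 3.01].

### API

Orientations are given as a unit quaternion [w, x, y, z].
In Python, from station import arm gives the robot as it stands.
- The arm moves only by the tool arm_command, never from a script. Its argument "targets" is a list of rows, each a list of 5 numbers: the shift along the tool's x, y, z normalised to -1 to 1, where 1 is 500 mm, then the turn about the tool's z normalised to -1 to 1, where 1 is 360 degrees, then the opening, from 0 (shut) to 1 (fully open). In form: [[dx, dy, dz, turn, gripper], ...]. A call has 1 to 20 rows; each row is the pose to reach, as a shift and turn from the pose commanded when the call began, along the tool's axes at that moment, turning the shorter way round; what a row does not reach only later rows make up. A row lasts 1/12 s, in which the tool goes at most 41.7 mm and 7.16 degrees, less where a joint would pass 70% of its speed; a pose out of reach is approached as far as the arm can. A call with a number of a shift or a turn outside -1 to 1 is refused whole. A call with a gripper value outside its range is refused whole. The fingers move at their own pace and stop on an object; "force" is the grip in N (left out, the last holds). Time passes only in rows, so rows that repeat a pose let the fingers close. It gives the time, the measured TCP pose, the force, the opening and the grip force at its end, in the units of the state.
- arm.read_state(): the state, without advancing time (a new reading comes with each control period).
- arm.get_image(name): name is "side" or "top" or "wrist"; returns a dict with "img" (420x560x3 uint8, red, green, blue), "z_map" (420x560 float32, m along the optical axis (not along the pixel's ray), 0 where there is no reading), "fx", "fy", "cx", "cy" (pixels), "camera_from_world" (4x4, takes a point from world to camera coordinates); the wrist camera has in their place "T_tool_cam" (4x4, takes a point from camera to tool coordinates, whose origin is the TCP and whose axes are the flange's). Camera axes: x right, y up, looking along -z (the intrinsics and any distortion apply to the point x, -y, -z); pixel columns grow to the right and rows downward; lengths in m; the calibration is good to about 2 mm. The wrist camera is an equidistant fisheye: a pixel r from the principal point sees the ray r / f radians off the axis. A picture is of the moment at which its call begins: read the wrist's pose just before it.
- arm.hand_in(): hands the job in; it is judged then, once.
Trained networks look in a picture, given as the dict that the camera call returned (one of the last four; its "shot" number tells which), for a name from the list of things; names that differ only in an ending like _2 or _b are one class to them, and where a whole thing is asked for, a point or a joint stands for the part that bears it (a point fixed in the world has none). Each returns a list of dicts, best first, with "p" (0 to 1); they miss things now and then, are a little off and sometimes report something else, mostly with a low value. They report only what shows in the picture. A call takes as long as a camera call.
- arm.recognise(query, picture): "box" ([left, top, width, height] in pixels, round what is visible of it).
- arm.masks_of(query, picture): "mask" (420x560 bool, what is visible of it) and "box" ([left, top, width, height] in pixels, round what is visible of it).
The state is a dict: "time": time; "joint_positions": joint angles; "joint_velocities": joint speeds; "joint_efforts": joint torques, N m; "eef_pos": TCP position; "ee_rot": TCP orientation; "force": force on the tool from outside, world axes, zero at the start; "wrist_torque": the same for the moment, N m; "opening": finger opening in m; "gripper_force": force on a finger pad.
Only numpy, scipy, OpenCV 4.12 (cv2) and the standard library are available. Lean on these libraries where they do the work, as an engineer would, in place of code of your own. Each camera call takes 0.05 s, during which the arm holds its last target. There are 200 camera calls.

### The job

The big steel kettle and the small blue pot are standing on each other's hotplates. First turn the hob's left-hand knob (left as the robot sees it) fully anticlockwise to off and leave the other knob alone; then swap the two, so that the kettle stands centred on the large plate and the blue pot on the small one, standing one of them on the round cork mat meanwhile. They are hot and part full: keep them upright, set them down gently rather than dropping them, never let them touch the worktop, and leave the other things on it where they are.

Things in the scene. Friction and masses are not known exactly. Their poses are not given: they have to be found in the camera images.
- hob: steel double hotplate, 460 mm wide (its y), 283 mm deep (its x), flat top 80 mm above the worktop; fixed. Origin on the worktop midway below the two plates' centres, which lie 110 mm either side along its y (+y is left as the robot sees it); which of the two is the large plate varies. Top reaches from x = -100 to +100 mm; in front of it a control panel slopes down towards the robot to x = -183 mm, where it is 30 mm high, its face leaning 31 degrees from level, with two knobs
- knob_left (a joint): left-hand knob (at the hob's +y side), angle in rad: 0 = off, its anticlockwise end stop; grows clockwise as one looks at its face; it starts switched on, 0.6 to 1.35; turns stiffly (about 0.05 N m) and stays where it is left
- knob_left_grip (a point): point on the left knob's axis, 24 mm out from the panel, 6 mm below the grip's outer end. Black bar grip 46 mm long, 13 mm thick, standing from 4 to 30 mm above the panel on a disc 48 mm across and 4 mm thick. Axes turn with the knob: z points out of the panel along the axis (31 degrees from vertical, leaning towards the robot), x along the bar towards its white pointer line (up the slope at off), y across the bar
- knob_right (a joint): the other knob, alike, on the hob's -y side; it is off (0) and stays off
- plate_large: large black hotplate, 180 mm across, its top 88 mm above the worktop; fixed to the hob, left or right; origin at the centre of its underside, 8 mm below its top
- plate_small: small black hotplate, 145 mm across, its top 88 mm above the worktop; fixed to the hob; origin at the centre of its underside, 8 mm below its top
- kettle: big brushed-steel kettle, 166 mm across, 200 mm high, up to 0.85 kg; origin at the centre of its underside, z up, spout along +x reaching 117 mm from its axis. Fixed handle arching over the lid in its x-z plane; the lid's knob ends 138 mm above the underside
- kettle_handle (a point): middle of the kettle's black handle grip, 190 mm above its underside: a level bar 90 mm long (along the kettle's x), 20 mm thick (y) and 20 mm high
- blue_pot: small dark-blue enamel pot with lid, 116 mm across, 164 mm high, up to 0.55 kg; origin at the centre of its underside, z up, spout along +x reaching 86 mm from its axis. Fixed handle arching over the lid in its x-z plane; the lid's knob ends 112 mm above the underside
- blue_pot_handle (a point): middle of the blue pot's dark wooden handle grip, 155 mm above its underside: a level bar 66 mm long (along the pot's x), 18 mm thick (y) and 18 mm high
- cork_mat: round cork pot mat, 174 mm across, 12 mm thick, fixed on the worktop to the left or the right of the hob; origin at the centre of its underside
- table: marble worktop of the kitchen island, its top at height 0; origin at the middle of the top. Behind the hob, beyond 0.8 m from the robot, stand a dark green pepper mill 242 mm high and a white jug 160 mm high, both fixed; toaster, bread bin, knife block, utensil crock and a low oak shelf line its sides and back
- egg_tray: bystander: cream egg tray with six brown eggs, 110 x 155 mm, 68 mm high; origin under its centre
- spoon_rest: bystander: white and blue spoon rest with a wooden spoon, 240 x 85 mm, 25 mm high, in front of the hob to the right; origin under its centre, x along the spoon
- mug: bystander: white mug, 80 mm across and 92 mm high; origin under its centre
- salt_jar: bystander: glass salt jar with a wooden lid, 60 mm across and 125 mm high; origin under its centre
- mortar: bystander: grey stone mortar with pestle, 128 mm across, about 140 mm high; origin under its centre

How it is judged:
On the way, in this order (a step that is already met when the one before it is completed fails the run):
1. the left-hand knob is turned to its off stop (value of joint knob_left below 0.08 rad), for 0.2 s.
2. one of the two pots stands released on the cork mat (((horizontal distance between kettle and cork_mat below 0.05 m and contact force between kettle and cork_mat above 1 N and angle between kettle's own z axis and vertical below 0.08 rad and linear speed of kettle below 0.03 m/s and contact force between the fingers and kettle below 0.2 N) or (horizontal distance between blue_pot and cork_mat below 0.05 m and contact force between blue_pot and cork_mat above 1 N and angle between blue_pot's own z axis and vertical below 0.08 rad and linear speed of blue_pot below 0.03 m/s and contact force between the fingers and blue_pot below 0.2 N))), for 0.2 s.
At the end, for the whole second after the job is handed in: the kettle stands upright, released and still on the large plate and the blue pot on the small plate, each centred to within 25 mm, and the left-hand knob is at off (below 0.08 rad) (horizontal distance between kettle and plate_large below 0.025 m and contact force between kettle and plate_large above 1 N and angle between each of kettle, blue_pot's own z axis and vertical below 0.08 rad and linear speed of each of kettle, blue_pot below 0.03 m/s and contact force between the fingers and kettle below 0.2 N and horizontal distance between blue_pot and plate_small below 0.025 m and contact force between blue_pot and plate_small above 1 N and contact force between the fingers and blue_pot below 0.2 N and value of joint knob_left below 0.08 rad); the robot touches nothing.
It fails at once if a pot moved more than 50 mm before the hob is switched off (value of joint knob_left above 0.1 rad and distance of any of kettle, blue_pot from where it was at the start of the episode above 0.05 m).
It fails at once if a pot tipped more than 20 degrees (angle between any of kettle, blue_pot's own z axis and vertical above 0.35 rad).
It fails at once if a pot touches the worktop (contact force between any of kettle, blue_pot and table above 1 N).
It fails at once if a pot dropped: moving faster than 0.5 m/s (a fall of 13 mm) while not held ((linear speed of kettle above 0.5 m/s and contact force between the fingers and kettle below 0.1 N) or (linear speed of blue_pot above 0.5 m/s and contact force between the fingers and blue_pot below 0.1 N)).
It fails at once if a bystander moved more than 30 mm, or the other knob turned by more than 0.15 rad (value of joint knob_right above 0.15 rad or distance of any of egg_tray, spoon_rest, mug, salt_jar, mortar from where it was at the start of the episode above 0.03 m).
It also fails if it takes over 72 s, if anything falls off the work surface, if the arm or the gripper's body presses on something with over 40 N, if the wrist force passes 120 N, or if a joint passes its speed limit or range.

## Working session

There is one attempt and no reset: what is moved stays moved. The work goes in short steps, Python scripts to look and compute and a tool call to move; the robot and the scene stay as the last step left them, time stands still between calls to the robot, and variables do not carry over. Pictures are saved under pics/ and viewed, at most 10 in all, crops included, and the job is handed in when it is done.

Besides the shell and the picture viewer there is one more tool, called as name([rows], argument=value, ...), one row to a line, values as JSON. arm_command: Moves the arm, as the interface text tells. Scaled input: -1 to 1 covers 500 mm each way for a shift and 360 degrees each way for a turn. Its arguments: {"type":"object","properties":{"targets":{"type":"array"},"force":{"type":"number"}},"required":["targets"]}

```bash
mkdir -p pics; ls
cat > h.py <<'E'
import numpy as np, cv2
from station import arm
from scipy.spatial.transform import Rotation as R
def world(pic):
    z=pic["z_map"]; v,u=np.mgrid[:z.shape[0],:z.shape[1]]
    x=(u-pic["cx"])/pic["fx"]*z; y=(v-pic["cy"])/pic["fy"]*z
    P=np.stack([x,-y,-z,np.ones_like(z)],-1)
    W=P@np.linalg.inv(np.array(pic["camera_from_world"])).T
    W=W[...,:3]; W[z<=0]=np.nan
    return W
def save(pic,n): cv2.imwrite(f"pics/{n}.png",pic["img"][...,::-1])
E
python3 - <<'E'
from h import *
for c in("top","side"):
    p=arm.get_image(c); save(p,c+"0"); W=world(p)
    print(c,[k for k in p], p["fx"])
    for q in["hob","plate_large","plate_small","knob_left","knob_right","kettle","kettle_handle","blue_pot","blue_pot_handle","cork_mat","egg_tray","spoon_rest","mug","salt_jar","mortar"]:
        for r in arm.masks_of(q,p)[:2]:
            X=W[r["mask"]];X=X[~np.isnan(X[:,0])]
            if len(X): print(q,round(r["p"],2),[int(b) for b in r["box"]],np.round(np.median(X,0),3),np.round(np.percentile(X,2,axis=0),3),np.round(np.percentile(X,98,axis=0),3))
print(arm.read_state())
E
```

```text
pics
top ['img', 'z_map', 'fx', 'fy', 'cx', 'cy', 'camera_from_world', 'shot'] 388.33680650848186
hob 0.8 [202, 147, 134, 84] [0.508 0.029 0.075] [ 0.433 -0.199  0.03 ] [0.708 0.246 0.084]
plate_large 0.56 [275, 148, 59, 55] [ 0.592 -0.067  0.086] [ 0.527 -0.171  0.078] [0.704 0.003 0.133]
plate_large 0.51 [286, 154, 42, 37] [ 0.6   -0.087  0.172] [ 0.562 -0.152  0.089] [ 0.654 -0.037  0.252]
plate_small 0.35 [195, 146, 69, 54] [0.594 0.128 0.187] [0.529 0.057 0.083] [0.667 0.231 0.288]
knob_left 0.55 [229, 212, 13, 14] [0.465 0.132 0.071] [0.448 0.11  0.045] [0.487 0.154 0.087]
knob_right 0.55 [296, 212, 12, 17] [ 0.47  -0.087  0.068] [ 0.444 -0.108  0.049] [ 0.492 -0.065  0.093]
kettle 0.92 [195, 151, 65, 51] [0.593 0.129 0.189] [0.528 0.058 0.112] [0.662 0.231 0.288]
kettle_handle 0.55 [195, 145, 66, 57] [0.593 0.127 0.189] [0.528 0.059 0.111] [0.665 0.228 0.288]
blue_pot 0.95 [285, 153, 42, 34] [ 0.599 -0.088  0.172] [ 0.562 -0.151  0.093] [ 0.654 -0.039  0.252]
blue_pot 0.33 [294, 212, 16, 17] [ 0.47  -0.086  0.068] [ 0.445 -0.108  0.048] [ 0.492 -0.065  0.093]
blue_pot_handle 0
[... 2368 characters left out ...]
ay([-1.34350466,  0.41740577, -0.01031205,  1.61358605,  0.00472922,
        1.11072235, -0.05299596]), 'joint_velocities': array([ 0.00103081,  0.00082975,  0.00092044, -0.00047852, -0.00109047,
        0.00037844, -0.00060448]), 'joint_efforts': array([-5.95115289e-04, -8.64206457e+01,  6.77940287e-01, -4.35214305e+01,
        1.91821373e-02,  1.81229145e-03,  7.58802685e-05]), 'eef_pos': array([0.16597227, 0.60254033, 0.23126231]), 'ee_rot': array([ 2.44046848e-05,  1.33976230e-01,  9.90984544e-01, -5.08953920e-05]), 'force': array([-0.62219371, -0.51652245, -0.42692038]), 'wrist_torque': array([ 0.01692625, -0.02744048, -0.01117302]), 'gripper_force': 0.0, 'opening': 0.08563075692006625}
```

Run:
```python
import cv2,numpy as np
t=cv2.imread("pics/top0.png"); s=cv2.imread("pics/side0.png")
cv2.imwrite("pics/c1.png",cv2.resize(t[130:290,120:430],(775,400),interpolation=cv2.INTER_CUBIC))
cv2.imwrite("pics/c2.png",cv2.resize(s[130:430,170:450],(560,600),interpolation=cv2.INTER_CUBIC))
```

```text
(no output)
```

View pics/c1.png

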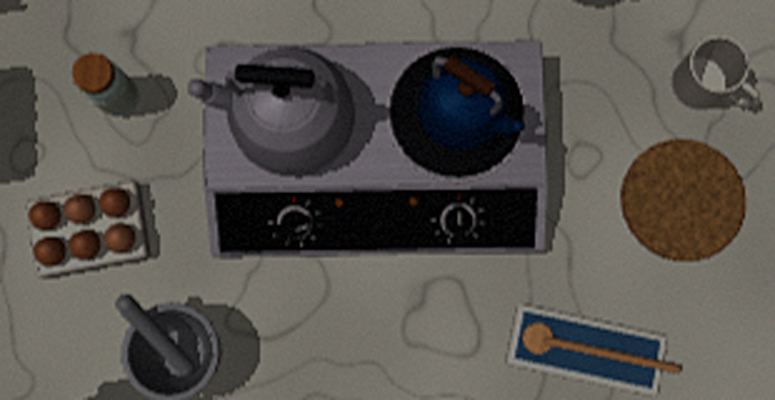

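View pics/c2.png

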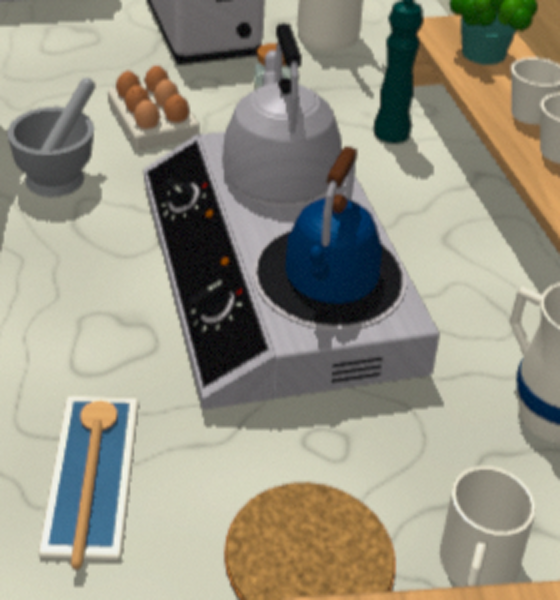

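Run:
```python
from h import *
P=[arm.get_image(c) for c in("top","side")]
Ws=[world(p) for p in P]
# hob top surface via height & area -> rectangle
for W,p in zip(Ws,P):
    x,y,z=W[...,0],W[...,1],W[...,2]
    def sel(x0,x1,y0,y1,z0,z1): 
        m=(x>x0)&(x<x1)&(y>y0)&(y<y1)&(z>z0)&(z<z1); return W[m],m
    H,_=sel(.4,.75,-.25,.3,.02,.088)
    r=cv2.minAreaRect(np.float32(H[:,:2]*1000)); print("hob rect",r,np.median(H[:,2]))
    for n,a in(("kettle",(.45,.75,0,.28,.272,.31)),("pot",(.45,.75,-.22,0,.238,.27))):
        h,_=sel(*a); c=h[:,:2].mean(0); u,s,v=np.linalg.svd(h[:,:2]-c)
        t=(h[:,:2]-c)@v[0]; print(n,len(h),h.mean(0).round(4),"mid",(c+v[0]*(t.max()+t.min())/2).round(4),"len",np.ptp(t).round(3),"ang",np.degrees(np.arctan2(v[0][1],v[0][0])).round(1))
    # body circles: kettle at z .12-.2
    for n,a in(("kettlebody",(.45,.75,0,.28,.1,.2)),("potbody",(.45,.75,-.22,0.0,.1,.18))):
        h,_=sel(*a); print(n,h.min(0).round(3),h.max(0).round(3))
    M,m=sel(.38,.65,-.5,-.3,.007,.02); print("mat",cv2.minEnclosingCircle(np.float32(M[:,:2])))
    pl,m=sel(.4,.75,-.25,.02,.0855,.095); print("plate",cv2.minEnclosingCircle(np.float32(pl[:,:2])))
    for q in ("knob_left","knob_right"):
        r=arm.masks_of(q,p)
        if r:
            X=W[r[0]["mask"]]; print(q,r[0]["p"],np.round(X.mean(0),4),len(X))
            # height above panel plane
```

```text
hob rect ((572.0775146484375, 24.885482788085938), (283.77056884765625, 460.28924560546875), 1.2321512699127197) 0.07663285087481342
kettle 247 [0.605  0.133  0.2849] mid [0.6051 0.1342] len 0.101 ang -93.8
pot 151 [ 0.6153 -0.091   0.249 ] mid [ 0.6151 -0.0913] len 0.073 ang -123.5
kettlebody [0.524 0.052 0.1  ] [0.683 0.238 0.2  ]
potbody [ 0.559 -0.162  0.1  ] [ 0.664 -0.033  0.18 ]
mat ((0.5371811389923096, -0.3904041647911072), 0.13009405136108398)
plate ((0.6016253232955933, -0.08178858458995819), 0.1361737847328186)
knob_left 0.62 [0.4655 0.1306 0.0693] 173
knob_right 0.6 [ 0.4689 -0.0863  0.0687] 171
hob rect ((575.4345092773438, 22.120635986328125), (283.61566162109375, 469.364990234375), 1.458776831626892) 0.07120532788013834
kettle 177 [0.6073 0.1197 0.2839] mid [0.6074 0.1232] len 0.096 ang -92.3
pot 173 [ 0.6182 -0.0997  0.2483] mid [ 0.6203 -0.0968] len 0.078 ang -125.0
kettlebody [0.527 0.045 0.1  ] [0.689 0.235 0.2  ]
potbody [ 0.563 -0.166  0.1  ] [ 0.675 -0.055  0.18 ]
mat ((0.5417755842208862, -0.41762012243270874), 0.11430709809064865)
plate ((0.5914687514305115, -0.09586607664823532), 0.1215844675898552)
knob_left 0.45 [nan nan nan] 170
knob_right 0.59 [ 0.4725 -0.0969  0.0695] 308
```

```bash
cat >> h.py <<'E'
def plan(*tg):
    """each target (x,y,z,tool-y world angle deg), from present pose; prints normalised dx,dy,dz,turn"""
    s=arm.read_state(); M=R.from_quat(np.roll(s["ee_rot"],-1)).as_matrix()
    a0=np.degrees(np.arctan2(M[1,1],M[0,1]))
    print("t",round(s["time"],2),"at",s["eef_pos"].round(4),"yaw",a0.round(2),"j",s["joint_positions"].round(2),"open",round(s["opening"],4))
    for x,y,z,a in tg:
        d=M.T@(np.array([x,y,z])-s["eef_pos"])/.5
        t=(-(a-a0)+180)%360-180
        print((x,y,z,a),d.round(4),"turn",round(t/360,4),"rows>=",int(max(np.linalg.norm(d)*12,abs(t)/7.16))+1)
E
python3 - <<'E'
from h import *
plan((.42,.132,.26,91.3)); print(arm.get_image("wrist")["T_tool_cam"])
E
```

```text
t 1.9 at [0.166  0.6025 0.2313] yaw 74.6 j [-1.34  0.42 -0.01  1.61  0.    1.11 -0.05] open 0.0857
(0.42, 0.132, 0.26, 91.3) [-0.7397 -0.7723 -0.0574] turn -0.0464 rows>= 13
[[ 2.95345971e-04  9.57261426e-01  2.89223918e-01  7.34451386e-02]
 [ 9.99999954e-01 -3.04175602e-04 -1.44192314e-05 -5.12406787e-04]
 [ 7.41718852e-05  2.89223908e-01 -9.57261472e-01 -1.43388118e-01]
 [ 0.00000000e+00  0.00000000e+00  0.00000000e+00  1.00000000e+00]]
```

arm_command([
  [-0.7397, -0.7723, -0.0574, -0.0464, 0.4],
  [-0.7397, -0.7723, -0.0574, -0.0464, 0.4],
  [-0.7397, -0.7723, -0.0574, -0.0464, 0.4],
  [-0.7397, -0.7723, -0.0574, -0.0464, 0.4],
  [-0.7397, -0.7723, -0.0574, -0.0464, 0.4],
  [-0.7397, -0.7723, -0.0574, -0.0464, 0.4],
  [-0.7397, -0.7723, -0.0574, -0.0464, 0.4],
  [-0.7397, -0.7723, -0.0574, -0.0464, 0.4],
  [-0.7397, -0.7723, -0.0574, -0.0464, 0.4],
  [-0.7397, -0.7723, -0.0574, -0.0464, 0.4],
  [-0.7397, -0.7723, -0.0574, -0.0464, 0.4],
  [-0.7397, -0.7723, -0.0574, -0.0464, 0.4],
  [-0.7397, -0.7723, -0.0574, -0.0464, 0.4],
  [-0.7397, -0.7723, -0.0574, -0.0464, 0.4],
  [-0.7397, -0.7723, -0.0574, -0.0464, 0.4],
  [-0.7397, -0.7723, -0.0574, -0.0464, 0.4],
])

```text
time: 3.28
eef_pos: [0.4198, 0.1324, 0.26]
ee_rot: [-0.0, -0.011, 1.0, 0.0]
force: [0.1, 0.9, -0.9]
opening: 0.0343
gripper_force: 0.0
```

```bash
cat >> h.py <<'E'
def wworld(p,s):
    z=p["z_map"]; v,u=np.mgrid[:z.shape[0],:z.shape[1]]
    dx=u-p["cx"]; dy=v-p["cy"]; r=np.hypot(dx,dy)+1e-9; th=r/p["fx"]; k=np.tan(th)/r
    P=np.stack([dx*k*z,-dy*k*z,-z,np.ones_like(z)],-1)
    T=np.eye(4); T[:3,:3]=R.from_quat(np.roll(s["ee_rot"],-1)).as_matrix(); T[:3,3]=s["eef_pos"]
    W=(P@(T@np.array(p["T_tool_cam"])).T)[...,:3]; W[(z<=0)|(th>1.3)]=np.nan
    return W
E
python3 - <<'E'
from h import *
s=arm.read_state(); p=arm.get_image("wrist"); save(p,"w1"); W=wworld(p,s); np.save("W1.npy",W)
plan()
for q in("knob_left","knob_right"):
    for r in arm.masks_of(q,p)[:2]:
        X=W[r["mask"]]; X=X[~np.isnan(X[:,0])]; print(q,r["p"],r["box"],X.mean(0).round(4),X.min(0).round(3),X.max(0).round(3))
E
```

```text
t 3.33 at [0.4197 0.1328 0.26  ] yaw 91.37 j [-0.68  0.04  0.31  2.02 -0.02  1.08  1.24] open 0.0344
knob_left 0.85 [259.2, 207.7, 41.4, 45.9] [0.4666 0.1315 0.0717] [0.447 0.106 0.046] [0.493 0.155 0.088]
knob_left 0.63 [433.9, 173.6, 98.1, 92.4] [0.4573 0.4018 0.043 ] [ 0.397  0.336 -0.001] [0.547 0.551 0.07 ]
knob_right 0.83 [86.5, 204.4, 37.8, 40.6] [ 0.47   -0.0804  0.0713] [ 0.444 -0.115  0.045] [ 0.496 -0.063  0.094]
```

View pics/w1.png

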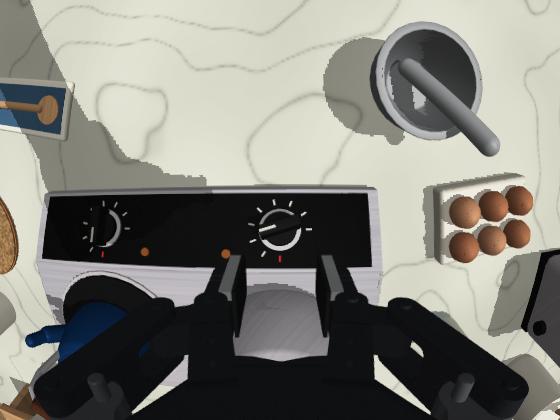

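Run:
```python
from h import *
W=np.load("W1.npy"); yaw=np.radians(1.3)
n=R.from_euler('z',yaw).apply([-np.sin(np.radians(31)),0,np.cos(np.radians(31))])
ex=R.from_euler('z',yaw).apply([np.cos(np.radians(31)),0,np.sin(np.radians(31))]); ey=R.from_euler('z',yaw).apply([0,1,0])
X=W.reshape(-1,3); X=X[~np.isnan(X[:,0])]
m=(X[:,0]>.435)&(X[:,0]<.505)&(abs(X[:,1]-.02)<.22)&(X[:,2]<.1); X=X[m]
# fit panel plane offset away from knobs
k=(abs(X[:,1]-.022)<.06)&(X[:,0]<.5); h=X@n; d=np.median(h[k]); print("panel d",d,"resid",np.std(h[k]-d))
A=np.c_[X[k],np.ones(k.sum())]; v=np.linalg.svd(X[k]-X[k].mean(0))[2][2]; print("normal",v, n)
h=h-d
for nm,y0 in(("L",.132),("R",-.087)):
  for lo,hi in((20,40),(24,33),(2,6)):
    m=(h>lo/1e3)&(h<hi/1e3)&(abs(X[:,1]-y0)<.035); q=X[m]; a=np.c_[q@ex,q@ey]*1e3
    if len(a)<5: continue
    r=cv2.minAreaRect(np.float32(a)); c=a.mean(0); vv=np.linalg.svd(a-c)[2][0]
    print(nm,lo,hi,len(q),"h",h[m].max().round(4),"mean",q.mean(0).round(4),"rect",r,"pca ang",np.degrees(np.arctan2(-vv[1],vv[0])).round(1), q.min(0).round(3),q.max(0).round(3))
```

```text
panel d -0.19614824918729418 resid 0.0029816514525265753
normal [ 0.54786366  0.01746359 -0.83638534] [-0.51490551 -0.01168484  0.8571673 ]
L 20 40 573 h 0.0319 mean [0.4582 0.1312 0.0815] rect ((436.4023742675781, 120.63069915771484), (13.27726936340332, 45.816898345947266), 17.250364303588867) pca ang -107.6 [0.446 0.108 0.074] [0.473 0.154 0.088]
L 24 33 544 h 0.0319 mean [0.4578 0.1312 0.0816] rect ((436.39752197265625, 120.62918853759766), (13.267099380493164, 45.816898345947266), 17.250362396240234) pca ang -107.5 [0.446 0.108 0.074] [0.47  0.154 0.088]
L 2 6 357 h 0.0059 mean [0.4749 0.1329 0.0619] rect ((437.07568359375, 123.13311767578125), (64.83341217041016, 72.80879211425781), 88.841796875) pca ang -10.3 [0.44  0.101 0.04 ] [0.503 0.166 0.078]
R 20 40 450 h 0.0314 mean [ 0.464  -0.0863  0.0808] rect ((437.16412353515625, -98.53607940673828), (14.684289932250977, 45.539527893066406), 89.8601303100586) pca ang -0.0 [ 0.444 -0.096  0.066] [ 0.486 -0.08   0.094]
R 24 33 385 h 0.0314 mean [ 0.4634 -0.0869  0.0814] rect ((437.16412353515625, -98.53607940673828), (14.684289932250977, 45.539527893066406), 89.8601303100586) pca ang -0.6 [ 0.444 -0.096  0.068] [ 0.484 -0.08   0.094]
R 2 6 201 h 0.0059 mean [ 0.4765 -0.0738  0.0603] rect ((441.693359375, -96.19561767578125), (37.83612823486328, 66.92899322509766), 47.402137756347656) pca ang 9.4 [ 0.453 -0.118  0.045] [ 0.502 -0.064  0.074]
```

Run:
```python
from h import *
plan((.432,.108,.15,91.3),(.432,.108,.072,91.3),(.470,.108,.072,91.3),(.470,.113,.072,91.3))
```

```text
t 3.43 at [0.4196 0.133  0.26  ] yaw 91.4 j [-0.68  0.04  0.31  2.02 -0.02  1.08  1.24] open 0.0341
(0.432, 0.108, 0.15, 91.3) [-0.0236 -0.0505  0.2199] turn 0.0003 rows>= 3
(0.432, 0.108, 0.072, 91.3) [-0.0236 -0.0505  0.3759] turn 0.0003 rows>= 5
(0.47, 0.108, 0.072, 91.3) [-0.0996 -0.0523  0.3759] turn 0.0003 rows>= 5
(0.47, 0.113, 0.072, 91.3) [-0.0998 -0.0424  0.3759] turn 0.0003 rows>= 5
```

arm_command([
  [-0.0236, -0.0505, 0.22, 0, 0],
  [-0.0236, -0.0505, 0.22, 0, 0],
  [-0.0236, -0.0505, 0.22, 0, 0],
  [-0.0236, -0.0505, 0.376, 0, 0],
  [-0.0236, -0.0505, 0.376, 0, 0],
  [-0.0236, -0.0505, 0.376, 0, 0],
  [-0.04, -0.0505, 0.376, 0, 0],
  [-0.055, -0.051, 0.376, 0, 0],
  [-0.07, -0.051, 0.376, 0, 0],
  [-0.085, -0.052, 0.376, 0, 0],
  [-0.0996, -0.052, 0.376, 0, 0],
  [-0.0996, -0.052, 0.376, 0, 0],
])

```text
time: 4.43
eef_pos: [0.4659, 0.1094, 0.0742]
ee_rot: [-0.005, -0.013, 1.0, 0.001]
force: [-9.2, -2.3, -0.3]
opening: 0.0
gripper_force: 2.4
```

Run:
```python
from h import *
plan((.470,.113,.072,91.3))
p=arm.get_image("wrist"); cv2.imwrite("pics/w2.png",cv2.resize(p["img"][120:330,150:430,::-1],None,fx=2,fy=2))
```

```text
t 4.43 at [0.4659 0.1094 0.0742] yaw 91.51 j [-0.54  0.41  0.3   2.1  -0.19  0.68  1.48] open 0.0
(0.47, 0.113, 0.072, 91.3) [-0.0084  0.007   0.0044] turn 0.0006 rows>= 1
```

View pics/w2.png

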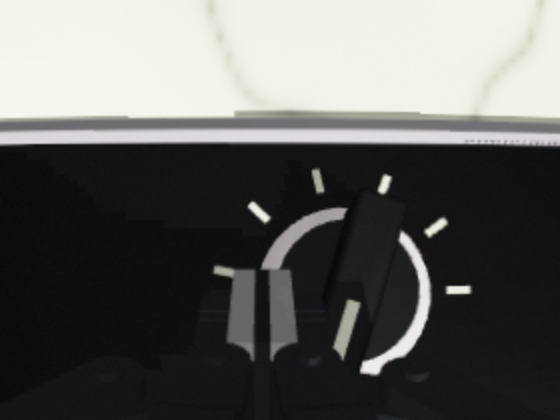

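arm_command([
  [0, 0.006, 0, 0, 0],
  [0, 0.012, 0, 0, 0],
  [0, 0.018, 0, 0, 0],
  [0, 0.018, 0, 0, 0],
])

```text
time: 4.82
eef_pos: [0.4721, 0.1134, 0.0746]
ee_rot: [0.002, -0.01, 1.0, -0.001]
force: [-4.4, -25.1, 16.5]
opening: -0.0
gripper_force: 12.8
```

Run:
```python
from h import *
plan()
p=arm.get_image("wrist"); cv2.imwrite("pics/w3.png",cv2.resize(p["img"][120:330,150:430,::-1],None,fx=2,fy=2))
```

```text
t 4.82 at [0.4721 0.1134 0.0746] yaw 91.14 j [-0.56  0.41  0.3   2.09 -0.19  0.67  1.46] open -0.0
```

View pics/w3.png

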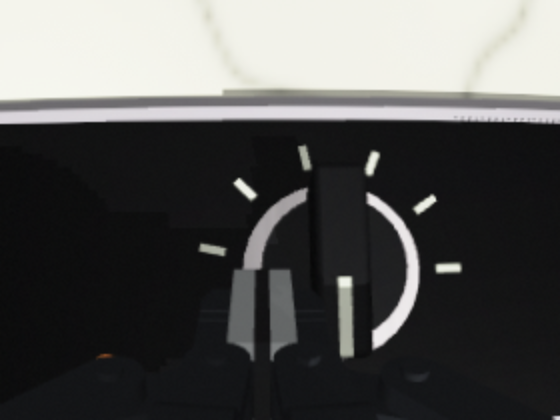

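Run:
```python
from h import *
plan((.455,.106,.075,91.3),(.455,.106,.3,91.3),(.60,-.09,.36,-34.5))
```

```text
t 4.87 at [0.4721 0.1134 0.0746] yaw 91.13 j [-0.56  0.41  0.3   2.09 -0.19  0.67  1.46] open -0.0001
(0.455, 0.106, 0.075, 91.3) [ 0.0345 -0.0141 -0.0009] turn -0.0005 rows>= 1
(0.455, 0.106, 0.3, 91.3) [ 0.0332 -0.0149 -0.4509] turn -0.0005 rows>= 6
(0.6, -0.09, 0.36, -34.5) [-0.2494 -0.4128 -0.5692] turn 0.349 rows>= 18
```

arm_command([
  [0.02, -0.03, 0, 0, 0],
  [0.0345, -0.03, 0, 0, 0],
  [0.033, -0.03, -0.45, 0, 1],
  [0.033, -0.03, -0.45, 0, 1],
  [0.033, -0.03, -0.45, 0, 1],
  [0.033, -0.03, -0.45, 0.1, 1],
  [0.033, -0.03, -0.45, 0.1, 1],
  [0.033, -0.03, -0.45, 0.2, 1],
  [-0.2494, -0.4128, -0.57, 0.349, 1],
  [-0.2494, -0.4128, -0.57, 0.349, 1],
  [-0.2494, -0.4128, -0.57, 0.349, 1],
  [-0.2494, -0.4128, -0.57, 0.349, 1],
  [-0.2494, -0.4128, -0.57, 0.349, 1],
  [-0.2494, -0.4128, -0.57, 0.349, 1],
  [-0.2494, -0.4128, -0.57, 0.349, 1],
  [-0.2494, -0.4128, -0.57, 0.349, 1],
  [-0.2494, -0.4128, -0.57, 0.349, 1],
  [-0.2494, -0.4128, -0.57, 0.349, 1],
  [-0.2494, -0.4128, -0.57, 0.349, 1],
  [-0.2494, -0.4128, -0.57, 0.349, 1],
])

```text
time: 6.53
eef_pos: [0.5998, -0.0869, 0.3592]
ee_rot: [0.0, 0.801, 0.599, 0.001]
force: [0.6, -0.6, 0.6]
opening: 0.0851
gripper_force: 0.0
```

```bash
cat >> h.py <<'E'
def handle(W,box,z0,z1,n=""):
    X=W.reshape(-1,3); X=X[~np.isnan(X[:,0])]
    m=(X[:,0]>box[0])&(X[:,0]<box[1])&(X[:,1]>box[2])&(X[:,1]<box[3])&(X[:,2]>z0)&(X[:,2]<z1); h=X[m]
    if len(h)<10: print(n,"few",len(h)); return
    r=cv2.minAreaRect(np.float32(h[:,:2]*1e3)); c=h[:,:2].mean(0); v=np.linalg.svd(h[:,:2]-c,full_matrices=False)[2][0]
    print(n,len(h),"mean",h.mean(0).round(4),"rect",np.round(r[0],1),np.round(r[1],1),"dir",np.degrees(np.arctan2(v[1],v[0])).round(1),"zmax",h[:,2].max().round(4))
E
python3 - <<'E'
from h import *
plan()
s=arm.read_state(); p=arm.get_image("wrist"); save(p,"w4"); W=wworld(p,s)
handle(W,(.5,.72,-.2,0),.236,.262,"pot"); handle(W,(.5,.72,.03,.25),.27,.3,"kettle")
p=arm.get_image("top"); W=world(p); handle(W,(.5,.72,.03,.25),.27,.3,"kettle top")
X=W.reshape(-1,3); m=(X[:,0]>.4)&(X[:,0]<.62)&(X[:,1]<-.3)&(X[:,1]>-.52)&(X[:,2]>.008)&(X[:,2]<.016)
print("mat",[np.percentile(X[m],q,axis=0).round(3) for q in(1,50,99)])
E
```

```text
t 6.53 at [ 0.5998 -0.0869  0.3592] yaw -16.45 j [-0.48  0.37  0.78  1.51 -0.26  1.37  0.03] open 0.0851
pot 1947 mean [ 0.6216 -0.0874  0.2504] rect [620.6 -90.6] [88.1 18.4] dir -124.0 zmax 0.2553
kettle 17 mean [0.6055 0.0792 0.2711] rect [605.9  79.8] [4.3 4.9] dir -16.1 zmax 0.2739
kettle top 253 mean [0.6051 0.1324 0.2845] rect [607.1 131.6] [107.1  21.5] dir -93.7 zmax 0.291
mat [array([ 0.43 , -0.485,  0.008]), array([ 0.51 , -0.405,  0.011]), array([ 0.592, -0.325,  0.016])]
```

View pics/w4.png

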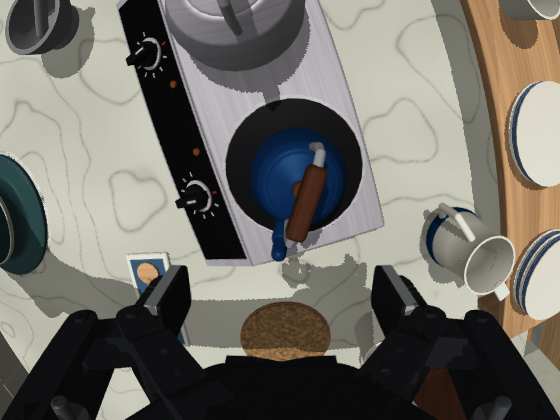

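Run:
```python
from h import *
plan((.618,-.0905,.30,-34),(.618,-.0905,.224,-34))
```

```text
t 6.63 at [ 0.5998 -0.0868  0.3589] yaw -16.26 j [-0.48  0.37  0.78  1.51 -0.26  1.37  0.03] open 0.0851
(0.618, -0.0905, 0.3, -34) [0.003  0.0368 0.1178] turn 0.0493 rows>= 3
(0.618, -0.0905, 0.224, -34) [0.0028 0.0365 0.2698] turn 0.0493 rows>= 4
```

arm_command([
  [0.003, 0.0368, 0.118, 0.0493, 1],
  [0.003, 0.0368, 0.118, 0.0493, 1],
  [0.003, 0.0368, 0.118, 0.0493, 1],
  [0.003, 0.0365, 0.2, 0.0493, 1],
  [0.003, 0.0365, 0.24, 0.0493, 1],
  [0.003, 0.0365, 0.27, 0.0493, 1],
  [0.003, 0.0365, 0.27, 0.0493, 1],
  [0.003, 0.0365, 0.27, 0.0493, 0],
  [0.003, 0.0365, 0.27, 0.0493, 0],
  [0.003, 0.0365, 0.27, 0.0493, 0],
  [0.003, 0.0365, 0.27, 0.0493, 0],
  [0.003, 0.0365, 0.27, 0.0493, 0],
  [0.003, 0.0365, 0.27, 0.0493, 0],
  [0.003, 0.0365, 0.27, 0.0493, 0],
  [0.003, 0.0365, 0.27, 0.0493, 0],
  [0.003, 0.0365, 0.27, 0.0493, 0],
], force=70)

```text
time: 7.97
eef_pos: [0.618, -0.0913, 0.2227]
ee_rot: [0.001, 0.882, 0.47, 0.001]
force: [2.5, -2.6, 6.3]
opening: 0.0168
gripper_force: 69.2
```

Run:
```python
from h import *
plan((.618,-.0905,.30,-34),(.515,-.402,.30,-34),(.515,-.402,.155,-34),(.515,-.402,.149,-34))
for c in("top","side"):
    p=arm.get_image(c)
    W=world(p)
    for q in("knob_left","blue_pot"):
        for r in arm.masks_of(q,p)[:1]:
            X=W[r["mask"]];X=X[~np.isnan(X[:,0])]; print(c,q,r["p"],np.percentile(X,3,axis=0).round(3),np.percentile(X,97,axis=0).round(3))
```

```text
t 7.97 at [ 0.618  -0.0913  0.2227] yaw -33.88 j [-0.46  0.53  0.78  1.64 -0.4   1.13 -0.17] open 0.0168
(0.618, -0.0905, 0.3, -34) [ 0.0013 -0.0006 -0.1547] turn 0.0003 rows>= 2
(0.515, -0.402, 0.3, -34) [-0.6307  0.1756 -0.1547] turn 0.0003 rows>= 9
(0.515, -0.402, 0.155, -34) [-0.6309  0.1752  0.1353] turn 0.0003 rows>= 9
(0.515, -0.402, 0.149, -34) [-0.6309  0.1752  0.1473] turn 0.0003 rows>= 9
top blue_pot 0.65 [ 0.567 -0.158  0.111] [ 0.609 -0.123  0.19 ]
side knob_left 0.67 [0.444 0.108 0.05 ] [0.486 0.133 0.089]
side blue_pot 0.59 [ 0.567 -0.156  0.097] [ 0.663 -0.071  0.251]
```

arm_command([
  [0, 0, -0.015, 0, 0],
  [0, 0, -0.05, 0, 0],
  [0, 0, -0.09, 0, 0],
  [0, 0, -0.12, 0, 0],
  [-0.02, 0.006, -0.13, 0, 0],
  [-0.06, 0.017, -0.13, 0, 0],
  [-0.12, 0.033, -0.13, 0, 0],
  [-0.18, 0.05, -0.13, 0, 0],
  [-0.24, 0.067, -0.13, 0, 0],
  [-0.3, 0.084, -0.13, 0, 0],
  [-0.36, 0.1, -0.13, 0, 0],
  [-0.42, 0.117, -0.13, 0, 0],
  [-0.48, 0.134, -0.13, 0, 0],
  [-0.54, 0.15, -0.13, 0, 0],
  [-0.59, 0.164, -0.12, 0, 0],
  [-0.62, 0.173, -0.09, 0, 0],
  [-0.631, 0.1755, -0.04, 0, 0],
  [-0.631, 0.1755, 0.01, 0, 0],
  [-0.631, 0.1755, 0.01, 0, 0],
])

```text
time: 9.85
eef_pos: [0.512, -0.4009, 0.212]
ee_rot: [-0.003, 0.883, 0.47, -0.002]
force: [-0.6, 0.4, -4.3]
opening: 0.0171
gripper_force: 69.1
```

Run:
```python
from h import *
plan((.515,-.402,.155,-34),(.515,-.402,.1465,-34))
p=arm.get_image("side"); cv2.imwrite("pics/s2.png",cv2.resize(p["img"][130:420,170:470,::-1],None,fx=2,fy=2)); W=world(p)
pl=W.reshape(-1,3)
p2=arm.get_image("top"); W=world(p2); 
for q in("plate_large",):
    for r in arm.masks_of(q,p2)[:2]:
        X=W[r["mask"]];X=X[~np.isnan(X[:,0])]; k=(X[:,2]>.083)&(X[:,2]<.094); print(q,r["p"],np.percentile(X[k],1,axis=0).round(4),np.percentile(X[k],99,axis=0).round(4),cv2.minEnclosingCircle(np.float32(X[k][:,:2])))
for r in arm.masks_of("blue_pot",p)[:1]: 
    X=pl.reshape(420,560,3)[r["mask"]]; X=X[~np.isnan(X[:,0])];print("pot",np.percentile(X,2,axis=0).round(3),np.percentile(X,98,axis=0).round(3))
```

```text
t 9.85 at [ 0.512  -0.4009  0.212 ] yaw -33.96 j [ 0.08  0.6   0.79  1.58 -0.45  1.16  0.38] open 0.0171
(0.515, -0.402, 0.155, -34) [0.0017 0.0071 0.114 ] turn 0.0001 rows>= 2
(0.515, -0.402, 0.1465, -34) [0.0017 0.0072 0.131 ] turn 0.0001 rows>= 2
plate_large 0.69 [ 0.5319 -0.1704  0.0831] [0.7006 0.     0.0925] ((0.6157362461090088, -0.08400443941354752), 0.09413976967334747)
pot [ 0.459 -0.467  0.089] [ 0.556 -0.379  0.241]
```

View pics/s2.png

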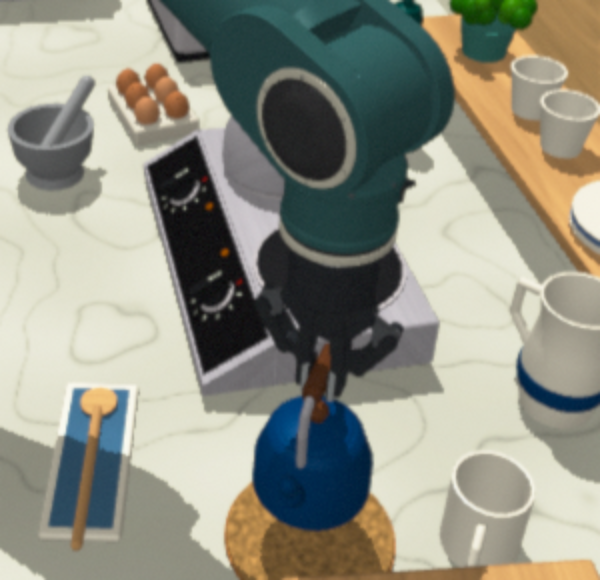

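arm_command([
  [0.0017, 0.007, 0.04, 0, 0],
  [0.0017, 0.007, 0.08, 0, 0],
  [0.0017, 0.007, 0.1, 0, 0],
  [0.0017, 0.007, 0.11, 0, 0],
  [0.0017, 0.007, 0.115, 0, 0],
  [0.0017, 0.007, 0.12, 0, 0],
  [0.0017, 0.007, 0.12, 0, 0],
])

```text
time: 10.63
eef_pos: [0.5181, -0.4033, 0.1577]
ee_rot: [0.0, 0.882, 0.47, 0.0]
force: [-0.2, -0.5, -3.6]
opening: 0.0173
gripper_force: 69.1
```

arm_command([
  [0, 0, 0.008, 0, 0],
  [0, 0, 0.014, 0, 0],
  [0, 0, 0.018, 0, 0],
  [0, 0, 0.02, 0, 0],
  [0, 0, 0.022, 0, 0],
  [0, 0, 0.022, 0, 0],
])

```text
time: 11.13
eef_pos: [0.5181, -0.4033, 0.1464]
ee_rot: [0.0, 0.882, 0.47, 0.0]
force: [-0.5, -0.4, 1.8]
opening: 0.0168
gripper_force: 69.9
```

arm_command([
  [0, 0, 0, 0, 0.6],
  [0, 0, 0, 0, 0.8],
  [0, 0, 0, 0, 1],
  [0, 0, 0, 0, 1],
  [0, 0, 0, 0, 1],
  [0, 0, 0, 0, 1],
  [0, 0, -0.02, 0, 1],
  [0, 0, -0.08, 0, 1],
  [0, 0, -0.16, 0, 1],
  [0, 0, -0.24, 0, 1],
  [0, 0, -0.32, 0, 1],
  [0, 0, -0.4, 0, 1],
  [0, 0, -0.44, 0, 1],
  [0, 0, -0.44, 0, 1],
])

```text
time: 12.3
eef_pos: [0.5181, -0.4043, 0.372]
ee_rot: [0.003, 0.883, 0.47, 0.002]
force: [-0.2, -0.6, -0.5]
opening: 0.0853
gripper_force: 0.0
```

Run:
```python
from h import *
plan((.56,.13,.375,-3.5))
for c in("side","top"):
    p=arm.get_image(c); W=world(p); handle(W,(.4,.62,-.5,-.3),.16,.185,c+" pot"); handle(W,(.5,.72,.03,.25),.27,.3,c+" kettle")
```

```text
t 12.3 at [ 0.5181 -0.4043  0.372 ] yaw -33.9 j [ 0.06  0.5   0.86  1.36 -0.37  1.44  0.31] open 0.0853
(0.56, 0.13, 0.375, -3.5) [ 0.9338 -0.5264 -0.0098] turn -0.0844 rows>= 13
side pot 336 mean [ 0.5171 -0.4105  0.1725] rect [ 517.9 -407.5] [75.4 18.2] dir -124.8 zmax 0.1784
side kettle 161 mean [0.6062 0.1222 0.2835] rect [609.3 125.9] [94.6 20.5] dir -94.9 zmax 0.2901
top pot few 0
top kettle 256 mean [0.605  0.1322 0.2845] rect [606.5 133.1] [104.2  21.2] dir -93.8 zmax 0.2912
```

arm_command([
  [0.3, -0.17, -0.01, -0.03, 1],
  [0.9, -0.57, -0.015, -0.0844, 1],
  [0.9, -0.57, -0.015, -0.0844, 1],
  [0.9, -0.57, -0.015, -0.0844, 1],
  [0.9, -0.57, -0.015, -0.0844, 1],
  [0.9, -0.57, -0.015, -0.0844, 1],
  [0.9, -0.57, -0.015, -0.0844, 1],
  [0.9, -0.57, -0.015, -0.0844, 1],
  [0.9, -0.57, -0.015, -0.0844, 1],
  [0.9, -0.57, -0.015, -0.0844, 1],
  [0.9, -0.57, -0.015, -0.0844, 1],
  [0.9, -0.57, -0.015, -0.0844, 1],
  [0.9, -0.57, -0.015, -0.0844, 1],
  [0.9, -0.57, -0.015, -0.0844, 1],
  [0.9, -0.57, -0.015, -0.0844, 1],
  [0.9, -0.57, -0.015, -0.0844, 1],
])

```text
time: 13.73
eef_pos: [0.5318, 0.1288, 0.3729]
ee_rot: [-0.0, 0.728, 0.685, -0.001]
force: [0.1, -0.6, 0.4]
opening: 0.0854
gripper_force: 0.0
```

Run:
```python
from h import *
s=arm.read_state(); p=arm.get_image("wrist"); W=wworld(p,s); save(p,"w5")
handle(W,(.5,.72,.03,.25),.272,.3,"kettle"); handle(W,(.5,.72,.03,.25),.284,.3,"kettle hi")
X=W.reshape(-1,3);X=X[~np.isnan(X[:,0])]
# lid/body circle at height slices
for z0 in(.10,.12,.14,.16,.18):
    m=(abs(X[:,2]-z0)<.004)&(X[:,0]>.45)&(X[:,0]<.75)&(X[:,1]>.02)&(X[:,1]<.235)
    q=X[m]
    if len(q)>20:
        A=np.c_[2*q[:,:2],np.ones(len(q))]
        for _ in range(5):
            c=np.linalg.lstsq(A,(q[:,:2]**2).sum(1),rcond=None)[0]; r=np.sqrt(c[2]+c[0]**2+c[1]**2); e=abs(np.hypot(*(q[:,:2]-c[:2]).T)-r); k=e<max(.003,np.median(e)*2); q=q[k];A=A[k]
        print(z0,len(q),c[:2].round(4),r.round(4),e.std().round(4))
plan((.606,.131,.30,-3.7),(.606,.131,.259,-3.7))
```

```text
kettle 3204 mean [0.6074 0.138  0.2865] rect [609.2 133.5] [106.1  20.9] dir -94.1 zmax 0.2909
kettle hi 2661 mean [0.6084 0.1365 0.2881] rect [609.4 134.4] [88.8 20.6] dir -93.9 zmax 0.2909
0.1 35 [0.6097 0.1333] 0.0826 0.0002
0.12 50 [0.6101 0.133 ] 0.0821 0.0002
0.14 286 [0.6096 0.1334] 0.0798 0.0004
0.16 462 [0.6097 0.1335] 0.0733 0.0005
0.18 1189 [0.6095 0.1345] 0.0646 0.0008
t 13.78 at [0.5319 0.1283 0.3731] yaw -3.57 j [-0.76  0.19  0.55  1.63 -0.1   1.35 -0.26] open 0.0856
(0.606, 0.131, 0.3, -3.7) [0.0148 0.1476 0.1462] turn 0.0004 rows>= 3
(0.606, 0.131, 0.259, -3.7) [0.0148 0.1477 0.2282] turn 0.0004 rows>= 4
```

View pics/w5.png

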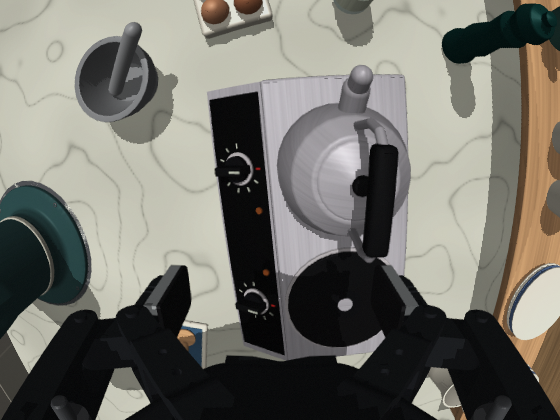

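arm_command([
  [0.02, 0.08, 0.03, 0, 1],
  [0.02, 0.1545, 0.08, 0, 1],
  [0.02, 0.1545, 0.12, 0, 1],
  [0.02, 0.1545, 0.146, 0, 1],
  [0.02, 0.1545, 0.19, 0, 1],
  [0.02, 0.1545, 0.22, 0, 1],
  [0.02, 0.1545, 0.228, 0, 1],
  [0.02, 0.1545, 0.228, 0, 1],
  [0.02, 0.1545, 0.228, 0, 0],
  [0.02, 0.1545, 0.228, 0, 0],
  [0.02, 0.1545, 0.228, 0, 0],
  [0.02, 0.1545, 0.228, 0, 0],
  [0.02, 0.1545, 0.228, 0, 0],
  [0.02, 0.1545, 0.228, 0, 0],
  [0.02, 0.1545, 0.228, 0, 0],
  [0.02, 0.1545, 0.228, 0, 0],
  [0.02, 0.1545, 0.228, 0, 0],
], force=90)

```text
time: 15.2
eef_pos: [0.6098, 0.1346, 0.2601]
ee_rot: [0.0, 0.728, 0.685, 0.0]
force: [-3.9, -0.2, 5.9]
opening: 0.0182
gripper_force: 89.6
```

Run:
```python
from h import *
plan(); x,y,z=arm.read_state()["eef_pos"]
plan((x+.007,y-.218,z+.035,-3.7),(x+.007,y-.218,z,-3.7))
```

```text
t 15.2 at [0.6098 0.1346 0.2601] yaw -3.49 j [-0.66  0.43  0.54  1.6  -0.24  1.18 -0.14] open 0.0182
t 15.2 at [0.6098 0.1346 0.2601] yaw -3.49 j [-0.66  0.43  0.54  1.6  -0.24  1.18 -0.14] open 0.0182
(np.float64(0.6168333718586883), np.float64(-0.08337938991726018), np.float64(0.295092388640242), -3.7) [-0.4343  0.0405 -0.0701] turn 0.0006 rows>= 6
(np.float64(0.6168333718586883), np.float64(-0.08337938991726018), np.float64(0.26009238864024203), -3.7) [-4.343e-01  4.050e-02 -1.000e-04] turn 0.0006 rows>= 6
```

arm_command([
  [0, 0, -0.01, 0, 0],
  [0, 0, -0.03, 0, 0],
  [0, 0, -0.06, 0, 0],
  [0, 0, -0.08, 0, 0],
  [-0.02, 0.002, -0.09, 0, 0],
  [-0.06, 0.006, -0.09, 0, 0],
  [-0.11, 0.01, -0.09, 0, 0],
  [-0.16, 0.015, -0.09, 0, 0],
  [-0.21, 0.02, -0.09, 0, 0],
  [-0.26, 0.024, -0.09, 0, 0],
  [-0.31, 0.029, -0.09, 0, 0],
  [-0.36, 0.034, -0.09, 0, 0],
  [-0.4, 0.038, -0.09, 0, 0],
  [-0.425, 0.04, -0.08, 0, 0],
  [-0.434, 0.0405, -0.06, 0, 0],
  [-0.434, 0.0405, -0.045, 0, 0],
  [-0.434, 0.0405, -0.035, 0, 0],
  [-0.434, 0.0405, -0.03, 0, 0],
  [-0.434, 0.0405, -0.03, 0, 0],
])

```text
time: 16.78
eef_pos: [0.6166, -0.0816, 0.2736]
ee_rot: [-0.001, 0.728, 0.686, -0.0]
force: [0.5, 1.4, -6.3]
opening: 0.0185
gripper_force: 88.4
```

Run:
```python
from h import *
plan((.6168,-.0834,.261,-3.7))
p=arm.get_image("side"); cv2.imwrite("pics/s3.png",cv2.resize(p["img"][130:420,170:470,::-1],None,fx=2,fy=2))
p=arm.get_image("top"); W=world(p)
for q in("plate_small","kettle"):
    for r in arm.masks_of(q,p)[:2]:
        X=W[r["mask"]];X=X[~np.isnan(X[:,0])]; k=(X[:,2]>.084)&(X[:,2]<.094)
        print(q,r["p"],np.percentile(X,2,axis=0).round(3),np.percentile(X,98,axis=0).round(3),k.sum())
        if k.sum()>100: print(np.percentile(X[k],1,axis=0).round(4),np.percentile(X[k],99,axis=0).round(4),cv2.minEnclosingCircle(np.float32(X[k][:,:2])))
```

```text
t 16.78 at [ 0.6166 -0.0816  0.2736] yaw -3.38 j [-0.36  0.43  0.61  1.59 -0.26  1.21  0.23] open 0.0185
(0.6168, -0.0834, 0.261, -3.7) [-0.0035  0.0006  0.0251] turn 0.0009 rows>= 1
plate_small 0.87 [0.544 0.068 0.079] [0.68  0.204 0.092] 1278
[0.5439 0.067  0.0841] [0.679  0.2037 0.093 ] ((0.6123963594436646, 0.1350402981042862), 0.07661578059196472)
kettle 0.45 [ 0.557 -0.163  0.136] [0.624 0.032 0.225] 0
```

View pics/s3.png

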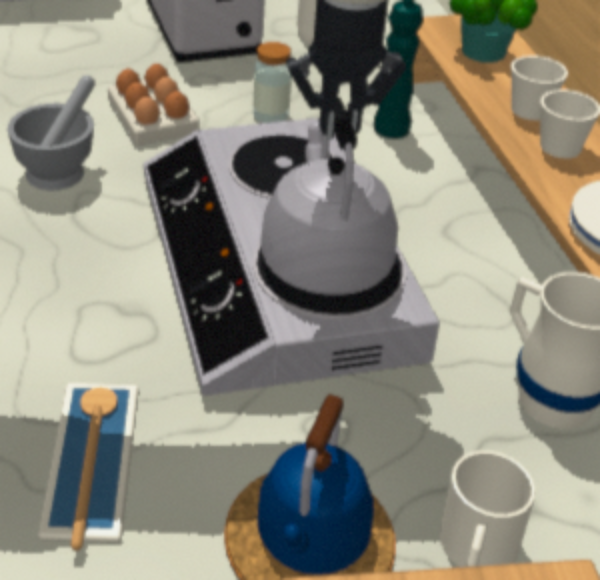

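arm_command([
  [-0.0035, 0, 0.009, 0, 0],
  [-0.0035, 0, 0.016, 0, 0],
  [-0.0035, 0, 0.021, 0, 0],
  [-0.0035, 0, 0.024, 0, 0],
  [-0.0035, 0, 0.026, 0, 0],
  [-0.0035, 0, 0.027, 0, 0],
  [-0.0035, 0, 0.027, 0, 0],
])

```text
time: 17.57
eef_pos: [0.6167, -0.0849, 0.261]
ee_rot: [0.0, 0.728, 0.685, -0.0]
force: [-0.4, 0.2, -6.1]
opening: 0.0185
gripper_force: 88.4
```

Still carrying its weight; lower by another 1–2 mm.

arm_command([
  [0, 0, 0.0015, 0, 0],
  [0, 0, 0.003, 0, 0],
  [0, 0, 0.0045, 0, 0],
  [0, 0, 0.0045, 0, 0],
])

```text
time: 17.9
eef_pos: [0.6169, -0.0851, 0.2602]
ee_rot: [0.0, 0.728, 0.685, 0.001]
force: [-6.0, 0.9, 11.3]
opening: 0.0185
gripper_force: 90.7
```

arm_command([
  [0, 0, -0.0015, 0, 0.5],
  [0, 0, -0.0015, 0, 0.8],
  [0, 0, -0.0015, 0, 1],
  [0, 0, -0.0015, 0, 1],
  [0, 0, -0.0015, 0, 1],
  [0, 0, -0.0015, 0, 1],
  [0, 0, -0.02, 0, 1],
  [0, 0, -0.08, 0, 1],
  [0, 0, -0.16, 0, 1],
  [0, 0, -0.22, 0, 1],
  [0, 0, -0.22, 0, 1],
])

```text
time: 18.82
eef_pos: [0.6181, -0.0858, 0.3758]
ee_rot: [0.003, 0.728, 0.685, 0.003]
force: [0.0, -0.8, 0.1]
opening: 0.0856
gripper_force: 0.0
```

Run:
```python
from h import *
p=arm.get_image("side"); W=world(p)
handle(W,(.5,.72,-.2,0),.272,.3,"kettle"); handle(W,(.4,.62,-.5,-.3),.16,.185,"pot")
plan((.48,-.38,.33,-34))
```

```text
kettle 267 mean [ 0.614  -0.0985  0.2842] rect [616.1 -93.5] [94.8 21.3] dir -92.6 zmax 0.292
pot 334 mean [ 0.5172 -0.4104  0.1726] rect [ 517.5 -408.3] [74.9 18.3] dir -124.9 zmax 0.1794
t 18.87 at [ 0.6175 -0.0854  0.3726] yaw -3.5 j [-0.37  0.37  0.63  1.45 -0.22  1.39  0.2 ] open 0.0855
(0.48, -0.38, 0.33, -34) [-0.6048 -0.239   0.084 ] turn 0.0847 rows>= 8
```

arm_command([
  [-0.3, -0.12, 0, 0.02, 1],
  [-0.6, -0.239, 0.03, 0.0847, 1],
  [-0.6, -0.239, 0.03, 0.0847, 1],
  [-0.6, -0.239, 0.03, 0.0847, 1],
  [-0.6, -0.239, 0.06, 0.0847, 1],
  [-0.6, -0.239, 0.084, 0.0847, 1],
  [-0.6, -0.239, 0.084, 0.0847, 1],
  [-0.6, -0.239, 0.084, 0.0847, 1],
  [-0.6, -0.239, 0.084, 0.0847, 1],
  [-0.6, -0.239, 0.084, 0.0847, 1],
  [-0.6, -0.239, 0.084, 0.0847, 1],
])

```text
time: 19.78
eef_pos: [0.4793, -0.3767, 0.3266]
ee_rot: [-0.0, 0.883, 0.47, -0.0]
force: [0.1, 0.6, 0.6]
opening: 0.0855
gripper_force: 0.0
```

```bash
cat >> h.py <<'E'
def circ(W,box,zs):
    X=W.reshape(-1,3);X=X[~np.isnan(X[:,0])]
    for z0 in zs:
        q=X[(abs(X[:,2]-z0)<.004)&(X[:,0]>box[0])&(X[:,0]<box[1])&(X[:,1]>box[2])&(X[:,1]<box[3])]
        if len(q)<20: continue
        A=np.c_[2*q[:,:2],np.ones(len(q))]
        for _ in range(6):
            c=np.linalg.lstsq(A,(q[:,:2]**2).sum(1),rcond=None)[0]; r=np.sqrt(c[2]+c[0]**2+c[1]**2); e=abs(np.hypot(*(q[:,:2]-c[:2]).T)-r); k=e<max(.002,np.median(e)*2); q=q[k];A=A[k]
        print(z0,len(q),c[:2].round(4),r.round(4))
E
python3 - <<'E'
from h import *
s=arm.read_state(); p=arm.get_image("wrist"); W=wworld(p,s)
handle(W,(.4,.62,-.5,-.3),.162,.19,"pot"); handle(W,(.4,.62,-.5,-.3),.172,.19,"pot hi")
circ(W,(.43,.6,-.48,-.33),(.04,.06,.08,.1,.11))
handle(W,(.5,.72,-.2,0),.284,.3,"kettle");circ(W,(.5,.72,-.19,.0),(.12,.14,.16,.18))
plan((.518,-.406,.2,-34.5),(.518,-.406,.148,-34.5))
E
```

```text
pot 1381 mean [ 0.5212 -0.3992  0.1745] rect [ 520.2 -402.2] [83.9 17.8] dir -124.1 zmax 0.179
pot hi 1173 mean [ 0.5206 -0.4007  0.1759] rect [ 520.1 -402.3] [65.7 17.4] dir -124.3 zmax 0.179
0.04 33 [ 0.5201 -0.4022] 0.057
0.06 270 [ 0.5203 -0.4024] 0.0557
0.08 266 [ 0.5194 -0.4053] 0.0517
0.1 1124 [ 0.5201 -0.403 ] 0.0357
0.11 137 [ 0.5096 -0.4351] 0.0444
kettle few 0
t 19.83 at [ 0.4798 -0.3762  0.3268] yaw -33.91 j [ 0.02  0.41  0.81  1.55 -0.3   1.31  0.28] open 0.0853
(0.518, -0.406, 0.2, -34.5) [-0.007   0.0968  0.2535] turn 0.0016 rows>= 4
(0.518, -0.406, 0.148, -34.5) [-0.007   0.0968  0.3575] turn 0.0016 rows>= 5
```

arm_command([
  [0.0016, 0.0968, 0.08, 0, 1],
  [0.0016, 0.0968, 0.16, 0, 1],
  [0.0016, 0.0968, 0.24, 0, 1],
  [0.0016, 0.0968, 0.3, 0, 1],
  [0.0016, 0.0968, 0.34, 0, 1],
  [0.0016, 0.0968, 0.3575, 0, 1],
  [0.0016, 0.0968, 0.3575, 0, 1],
  [0.0016, 0.0968, 0.3575, 0, 0],
  [0.0016, 0.0968, 0.3575, 0, 0],
  [0.0016, 0.0968, 0.3575, 0, 0],
  [0.0016, 0.0968, 0.3575, 0, 0],
  [0.0016, 0.0968, 0.3575, 0, 0],
  [0.0016, 0.0968, 0.3575, 0, 0],
  [0.0016, 0.0968, 0.3575, 0, 0],
  [0.0016, 0.0968, 0.3575, 0, 0],
  [0.0016, 0.0968, 0.3575, 0, 0],
], force=70)

```text
time: 21.17
eef_pos: [0.5198, -0.4036, 0.1488]
ee_rot: [0.0, 0.883, 0.47, 0.0]
force: [-3.6, 2.8, 7.9]
opening: 0.0168
gripper_force: 68.7
```

Run:
```python
from h import *
z=arm.read_state()["eef_pos"][2]
plan((.44,-.25,z+.13,-33.9),(.44,.06,z+.17,-33.9),(.612,.1355,z+.15,-33.9),(.612,.1355,z+.076,-33.9))
```

```text
t 21.17 at [ 0.5198 -0.4036  0.1488] yaw -33.98 j [ 0.13  0.66  0.7   1.62 -0.48  1.04  0.38] open 0.0168
(0.44, -0.25, np.float64(0.278837046709993), -33.9) [ 0.1655 -0.3038 -0.2601] turn -0.0002 rows>= 6
(0.44, 0.06, np.float64(0.318837046709993), -33.9) [ 0.6797 -0.6503 -0.3402] turn -0.0002 rows>= 13
(0.612, 0.1355, np.float64(0.298837046709993), -33.9) [ 0.9972 -0.4495 -0.3   ] turn -0.0002 rows>= 14
(0.612, 0.1355, np.float64(0.224837046709993), -33.9) [ 0.9971 -0.4496 -0.152 ] turn -0.0002 rows>= 14
```

arm_command([
  [0, 0, -0.02, 0, 0],
  [0, 0, -0.06, 0, 0],
  [0, 0, -0.12, 0, 0],
  [0, 0, -0.18, 0, 0],
  [0.01, -0.02, -0.24, 0, 0],
  [0.03, -0.06, -0.28, 0, 0],
  [0.06, -0.11, -0.3, 0, 0],
  [0.095, -0.175, -0.32, 0, 0],
  [0.13, -0.24, -0.32, 0, 0],
  [0.1655, -0.304, -0.32, 0, 0],
  [0.215, -0.338, -0.32, 0, 0],
  [0.275, -0.378, -0.32, 0, 0],
  [0.335, -0.419, -0.32, 0, 0],
  [0.395, -0.459, -0.32, 0, 0],
  [0.455, -0.5, -0.32, 0, 0],
  [0.515, -0.54, -0.32, 0, 0],
  [0.575, -0.58, -0.32, 0, 0],
  [0.635, -0.621, -0.32, 0, 0],
  [0.695, -0.661, -0.32, 0, 0],
  [0.75, -0.699, -0.32, 0, 0],
])

```text
time: 22.83
eef_pos: [0.439, 0.1046, 0.3086]
ee_rot: [-0.0, 0.883, 0.47, 0.0]
force: [1.3, 0.1, -2.2]
opening: 0.0168
gripper_force: 69.0
```

Run:
```python
from h import *
plan((.44,.13,.305,-33.9),(.612,.1355,.305,-33.9),(.612,.1355,.24,-33.9))
```

```text
t 22.83 at [0.439  0.1046 0.3086] yaw -33.99 j [-0.78  0.02  0.49  1.94 -0.01  1.19 -0.88] open 0.0168
(0.44, 0.13, 0.305, -33.9) [ 0.0432 -0.0268  0.0073] turn -0.0002 rows>= 1
(0.612, 0.1355, 0.305, -33.9) [0.2446 0.2523 0.0075] turn -0.0002 rows>= 5
(0.612, 0.1355, 0.24, -33.9) [0.2445 0.2523 0.1375] turn -0.0002 rows>= 5
```

arm_command([
  [0.03, -0.01, 0, 0, 0],
  [0.055, 0.01, 0, 0, 0],
  [0.085, 0.05, 0, 0, 0],
  [0.12, 0.095, 0, 0, 0],
  [0.155, 0.14, 0, 0, 0],
  [0.19, 0.185, 0, 0, 0],
  [0.22, 0.222, 0, 0, 0],
  [0.24, 0.245, 0, 0, 0],
  [0.2446, 0.2523, 0.03, 0, 0],
  [0.2446, 0.2523, 0.07, 0, 0],
  [0.2446, 0.2523, 0.1, 0, 0],
  [0.2446, 0.2523, 0.125, 0, 0],
  [0.2446, 0.2523, 0.1375, 0, 0],
  [0.2446, 0.2523, 0.1375, 0, 0],
  [0.2446, 0.2523, 0.1375, 0, 0],
])

```text
time: 24.08
eef_pos: [0.6127, 0.1337, 0.2399]
ee_rot: [0.0, 0.883, 0.47, 0.0]
force: [-0.0, -0.3, -2.4]
opening: 0.017
gripper_force: 69.0
```

Run:
```python
from h import *
plan((.612,.1355,.225,-33.9))
p=arm.get_image("side"); cv2.imwrite("pics/s4.png",cv2.resize(p["img"][130:420,170:470,::-1],None,fx=2,fy=2))
```

```text
t 24.08 at [0.6127 0.1337 0.2399] yaw -33.99 j [-0.63  0.45  0.5   1.61 -0.23  1.14 -0.67] open 0.017
(0.612, 0.1355, 0.225, -33.9) [ 0.0023 -0.0032  0.0298] turn -0.0002 rows>= 1
```

View pics/s4.png

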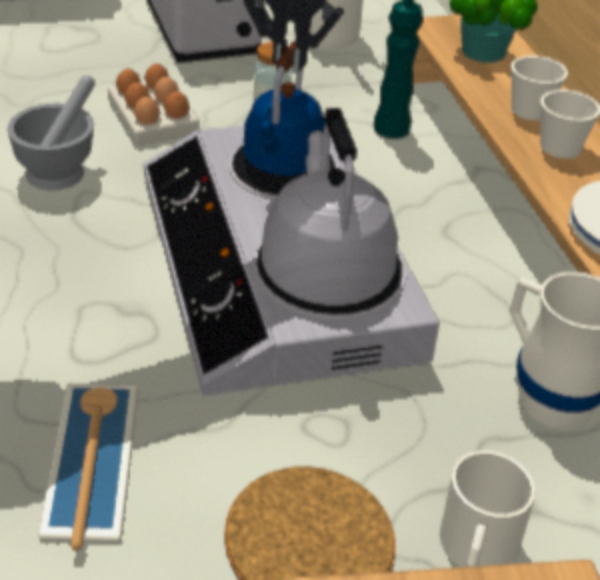

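The pot hovers upright over the left (small) plate, at about (285,130). The kettle stands on the large plate and both knobs point up the slope (off).

arm_command([
  [0.002, -0.003, 0.01, 0, 0],
  [0.002, -0.003, 0.018, 0, 0],
  [0.002, -0.003, 0.024, 0, 0],
  [0.002, -0.003, 0.027, 0, 0],
  [0.002, -0.003, 0.029, 0, 0],
  [0.002, -0.003, 0.031, 0, 0],
  [0.002, -0.003, 0.031, 0, 0],
])

```text
time: 24.72
eef_pos: [0.612, 0.1356, 0.2249]
ee_rot: [-0.0, 0.883, 0.47, 0.001]
force: [-6.5, 0.8, 11.4]
opening: 0.0166
gripper_force: 71.0
```

arm_command([
  [0, 0, -0.0015, 0, 0.5],
  [0, 0, -0.0015, 0, 0.8],
  [0, 0, -0.0015, 0, 1],
  [0, 0, -0.0015, 0, 1],
  [0, 0, -0.0015, 0, 1],
  [0, 0, -0.0015, 0, 1],
  [0, 0, -0.02, 0, 1],
  [0, 0, -0.08, 0, 1],
  [0, 0, -0.16, 0, 1],
  [0, 0, -0.24, 0, 1],
  [-0.06, -0.12, -0.28, 0, 1],
  [-0.12, -0.2, -0.28, 0, 1],
  [-0.15, -0.24, -0.28, 0, 1],
  [-0.15, -0.24, -0.28, 0, 1],
  [-0.15, -0.24, -0.28, 0, 1],
])

```text
time: 25.97
eef_pos: [0.4675, 0.1405, 0.3655]
ee_rot: [-0.001, 0.882, 0.47, 0.001]
force: [-0.0, 0.3, -0.3]
opening: 0.0856
gripper_force: 0.0
```

Run:
```python
from h import *
s=arm.read_state(); p=arm.get_image("wrist"); W=wworld(p,s); plan()
print("pot");handle(W,(.5,.72,.05,.22),.248,.27,"pot hi"); circ(W,(.53,.69,.06,.2),(.116,.136,.156,.176))
print("kettle");handle(W,(.5,.72,-.2,0),.284,.3,"kettle"); circ(W,(.5,.72,-.19,.0),(.12,.14,.16,.18))
print("plates");
X=W.reshape(-1,3);X=X[~np.isnan(X[:,0])]
for n,q in(("plate_small",0),("plate_large",0),("knob_left",0)):
    for r in arm.masks_of(n,p)[:1]:
        Y=W[r["mask"]];Y=Y[~np.isnan(Y[:,0])]; print(n,r["p"],np.percentile(Y,2,axis=0).round(3),np.percentile(Y,98,axis=0).round(3))
n=R.from_euler('z',.0227).apply([-.515,0,.857]); h=X@n+.196
m=(h>.02)&(h<.036)&(X[:,0]>.435)&(X[:,0]<.495)&(abs(X[:,1]-.132)<.035); q=X[m]
v=np.linalg.svd(q-q.mean(0),full_matrices=False)[2][0]; print("knob",len(q),q.mean(0).round(4),v.round(3))
```

```text
t 26.02 at [0.4693 0.1405 0.3653] yaw -33.9 j [-0.83  0.06  0.5   1.77 -0.03  1.32 -0.91] open 0.0851
pot
pot hi 1391 mean [0.6112 0.1375 0.252 ] rect [612. 137.] [65.8 17.6] dir -123.7 zmax 0.2553
0.116 94 [0.6126 0.1362] 0.0573
0.136 329 [0.6127 0.1364] 0.0558
0.156 324 [0.6151 0.1322] 0.0536
0.176 1191 [0.6103 0.137 ] 0.0343
kettle
kettle 900 mean [ 0.6153 -0.0793  0.288 ] rect [616.  -85.2] [88.8 20. ] dir -94.2 zmax 0.2905
0.12 276 [ 0.6166 -0.086 ] 0.0812
0.14 351 [ 0.617  -0.0859] 0.0798
0.16 459 [ 0.6169 -0.0861] 0.0732
0.18 629 [ 0.6163 -0.0843] 0.0639
plates
plate_small 0.59 [0.54  0.075 0.082] [0.673 0.21  0.092]
plate_large 0.55 [ 0.532 -0.071  0.082] [0.704 0.008 0.09 ]
knob_left 0.68 [0.44  0.111 0.043] [0.49  0.153 0.092]
knob 311 [0.461  0.1325 0.0824] [-0.877 -0.011 -0.481]
```

```bash
python3 -c "
from station import arm
print(arm.hand_in())"
```

```text
the job is handed in; nothing more can be done
None
```

The job is handed in at about 26 s of the 72 s allowed: by the last camera check the left knob is at off, the kettle is on the large plate and the blue pot on the small one, each within about 3 mm of centre; the hand-in returned no verdict.

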